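# Feel out and clamp the tight spot of a welding slide

### The job

With its clamp lever left open, stroke the orange slide carriage through its full travel, gently: first up against the red bumper, then up against the green one, pressing each lightly but not ramming it. Feel for the one place where it drags, bring the carriage back to stand right on that tight spot, let it stand there a moment, then swing the clamp lever round to its closed end and leave it so, carriage still on the tight spot. Leave everything else on the table alone.

Things in the scene. Friction and masses are not known exactly. Their poses are not given: they have to be found in the camera images.
- knob_mid (a point): middle of the upright black knob on the orange carriage: a plain cylinder 26 mm in diameter, 41 mm tall, its top 22 mm above this point and the carriage's flat top 23 mm below it. The knob's axis is 20 mm from the carriage's centre on the +x side of track, midway along its length
- carriage (a joint): position of the carriage along the rail in m: 0 at mid-travel, growing along +y of track. It meets a bumper at about +0.115 and at about -0.115. It drags with about 2 N, except on the one hidden tight spot, whose middle is somewhere between -0.07 and +0.07
- saddle: the orange carriage, a block 80 mm across the rail, 90 mm along it, top 60 mm above the table, 0.5 to 1 kg, captive on the rail; origin 22 mm below its top, in its centre; axes as track. It stands on the tight spot when within about 8 mm of the spot's middle, and stays there by itself when let go; a push of more than about 8 N along the rail would shift it off
- track: two steel rail bars 400 mm long on a blue plate 130 x 420 mm; origin at mid-length, 22 mm above the table; y along the rail, x across, z up. Inside, unseen, is one tight spot, symmetrical: as the carriage runs on to it from either side the drag climbs within 10 mm from 2 N to a peak of 10 to 14 N, 5 mm short of its middle, stays near 9 N for 10 mm, then falls off over 10 mm
- red_bumper: the end stop with the red sprung pad (44 x 16 x 22 mm; it stands on the rail, top 55 mm above the table); origin at its foot, in its centre. The pad yields 1 mm for each 4 N. Which end is red differs from time to time
- green_bumper: the end stop with the green sprung pad, otherwise the same as the red one, at the other end of the rail
- lever (a joint): angle of the clamp lever on the carriage in rad: 0 open, when the lever points straight across the rail to -x of track; it swings level, clockwise as seen from above, to its closed end at 1.57 where it points to +y of track. It counts as closed from 1.2. A push of about 1 N on its ball moves it, and it stays where it is left
- lever_ball (a point): centre of the red ball, 16 mm across, at the end of the lever: 60 mm from the pivot, 16 mm above the carriage's top. The lever arm is a steel rod 8 mm thick at the same height
- lever_pivot (a point): point on the upright lever pivot at the ball's height: on the carriage, 25 mm from its centre on the -x side of track; the hub is 20 mm across
- flap_disc_a: bystander, leave alone: grey flap disc, 114 mm across, 14 mm thick; origin on its underside
- flap_disc_b: bystander, leave alone: copper-brown grinding disc, 114 mm across, 12 mm thick; origin on its underside
- spray: bystander, leave alone: white bottle, 70 mm across, 210 mm tall; origin on its underside
- brush: bystander, leave alone: hand brush; origin on its underside
- hammer: bystander, leave alone: hammer; origin on its underside
- wrench: bystander, leave alone: steel wrench; origin on its underside
- angle_piece: bystander, leave alone: piece of dark angle steel, 50 x 120 x 50 mm; origin on its underside

How it is judged:
On the way, in this order (a step that is already met when the one before it is completed fails the run):
1. the carriage is pressed against the red bumper with more than 2 N, lever open (under 0.4 rad) (contact force between saddle and red_bumper above 2 N and value of joint lever below 0.4 rad), for 0.05 s.
2. then the carriage is pressed against the green bumper with more than 2 N, lever open (under 0.4 rad) (contact force between saddle and green_bumper above 2 N and value of joint lever below 0.4 rad), for 0.05 s.
3. then the carriage stands still on the tight spot with the lever still open (under 0.4 rad) (contact force between saddle and track above 5 N and velocity of joint carriage between -0.005 and 0.005 m/s and value of joint lever below 0.4 rad), for 0.2 s.
At the end, for the whole second after the job is handed in: The carriage rests on the tight spot (within about 8 mm of its middle, the rail pressing on it there with more than 5 N), moving slower than 5 mm/s, and the clamp lever is closed (past 1.2 rad) (contact force between saddle and track above 5 N and velocity of joint carriage between -0.005 and 0.005 m/s and value of joint lever above 1.2 rad); the robot touches nothing.
It fails at once if the carriage rams the red bumper (more than 20 N) (contact force between saddle and red_bumper above 20 N).
It fails at once if the carriage rams the green bumper (more than 20 N) (contact force between saddle and green_bumper above 20 N).
It fails at once if something else on the table is shifted by more than 20 mm (distance of any of flap_disc_a, flap_disc_b, spray, brush, hammer, wrench, angle_piece from where it was at the start of the episode above 0.02 m).
It also fails if it takes over 72 s, if anything falls off the work surface, if the arm or the gripper's body presses on something with over 40 N, if the wrist force passes 120 N, or if a joint passes its speed limit or range.

### The arm

A 6-joint arm with a two-finger parallel gripper is mounted at the origin on the work surface. World frame = base frame: x ahead of the robot, y to its left, z up, the work surface at z = 0. Lengths are in m, angles in rad, forces in N, time in s.
With the tool pointing down it reaches from about 0.35 to 0.775 m from the base axis. Payload 5.5 kg.
Tool frame: the origin (TCP) lies between the finger pads; the fingertips stand bot.tips_ahead ahead of it and the grasp point (between the pads) lies 11 mm behind it (bot.tips_ahead is the distance from the TCP to the fingertips, in m); z points along the fingers, y is the line along which they close (so a half turn about z gives the same grasp; the last joint's range is limited). The gripper opens to 85 mm and grips with 20 to 120 N. Pads are 22 mm wide; open, the fingers measure 114 mm over their backs; the gripper's body (76 mm by 85 mm) begins 54 mm behind the grasp point. The pads swing forward as they close: fully open they stand 13 mm farther back than shut.
Start: joints at [-1.406, 0.313, 0.046, 1.304, 0, 1.431], TCP at [0.173, -0.549, 0.239] pointing down, gripper open.
Joint ranges: [-2.76, 2.76], [-0.86, 1.69], [-1.03, 1.26], [-2.2, 2.34], [-1.47, 1.5], [-3.14, 3.14]. Speed limits (rad/s): [2.57, 2.57, 3.14, 3.14, 3.14, 3.14].

### API

Orientations are given as a unit quaternion [w, x, y, z].
In Python, from cell import bot gives the robot as it stands. Calls block until the motion is done:
- bot.move_pose(position, orientation): joint-space move of the TCP to a pose.
- bot.move_linear(position, frame=None, max_speed=0.15): straight line of the TCP; frame=None keeps the orientation; max_speed is the mean speed in m/s.
- bot.goto_joints(angles): joint-space move.
- bot.command_gripper(opening, grasp_force=None): finger opening in m; grasp_force is the grip in N (None keeps the last); returns when the fingers have stopped.
- bot.hold(seconds).
- bot.solve_ik(position, orientation): joint angles nearest the present ones, or None.
- bot.state(): the state.
- bot.camera(name): name is "scene" or "side" or "wrist"; returns the picture (400x640x3 uint8, red, green, blue); there is no depth.
- bot.camera_params(name): a dict with "vertical_fov" (degrees; the focal length in pixels is half the picture's height over the tangent of half this angle, whatever the lens; pixels are square), "cx", "cy" (the principal point, pixels), "R" (3x3) and "t" (3): a world point X has camera coordinates R X + t. Camera axes: x right, y down, z forward; pixel columns grow to the right and rows downward; lengths in m; the calibration is good to about 2 mm. The wrist camera is an equidistant fisheye: a pixel r from the principal point sees the ray r / f radians off the axis. A picture is of the moment at which its call begins: read the wrist's pose just before it. camera_params takes no time and is no camera call; for the wrist camera it gives the pose at the moment of the call.
A pose or a line that the arm cannot do raises bot.Unreachable and nothing moves.
- bot.close_job(): hands the job in; it is judged then, once.
The state is a dict: "clock": time; "joint_positions": joint angles; "joint_velocities": joint speeds; "joint_efforts": joint torques, N m; "eef_pos": TCP position; "orientation": TCP orientation; "contact_force": force on the tool from outside, world axes, zero at the start; "moment": the same for the moment, N m; "gripper_width": finger opening in m; "finger_force": force on a finger pad.
Only numpy, scipy, OpenCV 4.12 (cv2) and the standard library are available. Lean on these libraries where they do the work, as an engineer would, in place of code of your own. Each camera call takes 0.05 s, during which the arm holds its last target. There are 200 camera calls.

## Working session

There is one attempt and no reset: what is moved stays moved. The work goes in short steps, each a Python script; the robot and the scene stay as the last script left them, time stands still between calls to the robot, and variables do not carry over. Pictures are saved under pics/ and viewed, at most 10 in all, crops included, and the job is handed in when it is done.

```bash
mkdir -p pics; ls; python3 - <<'E'
from cell import bot
import cv2
for n in ("scene","side"):
    cv2.imwrite(f"pics/{n}0.png",bot.camera(n)[:,:,::-1])
    print(n,bot.camera_params(n))
s=bot.state();print(s,bot.tips_ahead)
E
```

```text
pics
scene {'vertical_fov': 56.37163841485277, 'cx': 316.33461465712537, 'cy': 202.50095929786022, 'R': array([[ 0.69502533,  0.71888098, -0.01224444],
       [ 0.60687484, -0.595698  , -0.52616235],
       [-0.3855421 ,  0.35826532, -0.85029598]]), 't': array([-0.35935447, -0.30288942,  1.29090381])}
side {'vertical_fov': 47.70369532160737, 'cx': 311.3902196451593, 'cy': 203.07124499372122, 'R': array([[-0.84097827, -0.5409805 ,  0.00977982],
       [-0.43004809,  0.65734157, -0.61883819],
       [ 0.32835071, -0.52463526, -0.78545761]]), 't': array([0.41619706, 0.2933712 , 1.11537677])}
{'clock': 0.1, 'joint_positions': array([-1.40556595e+00,  3.13957458e-01,  4.50549609e-02,  1.30362166e+00,
        1.09996205e-05,  1.43119396e+00]), 'joint_velocities': array([-0.0008274 , -0.00347634,  0.00138987,  0.00063747, -0.00181149,
       -0.00071577]), 'joint_efforts': array([ 2.49455305e-03, -4.81725740e+01,  2.99243832e+01,  1.26466758e-02,
       -1.76659332e-04,  1.83911834e-05]), 'eef_pos': array([ 0.17249156, -0.54802611,  0.23846437]), 'orientation': array([-8.63915465e-04,  9.88406726e-01,  1.51826867e-01, -5.57056344e-06]), 'contact_force': array([0.45852614, 0.85892733, 0.14494466]), 'moment': array([ 0.01971095,  0.02618112, -0.00657666]), 'finger_force': 0.0, 'gripper_width': 0.08552424333392768} 0.008
```

View pics/scene0.png

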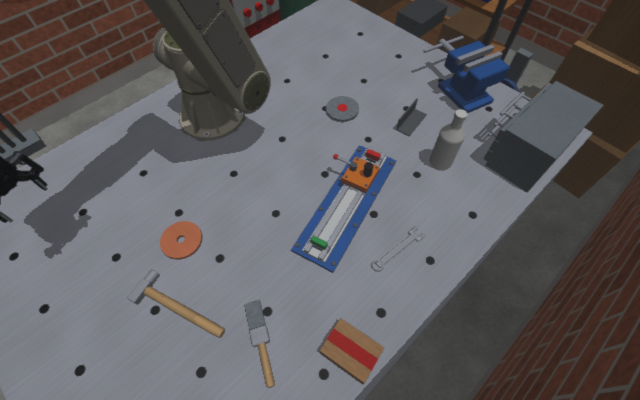

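View pics/side0.png

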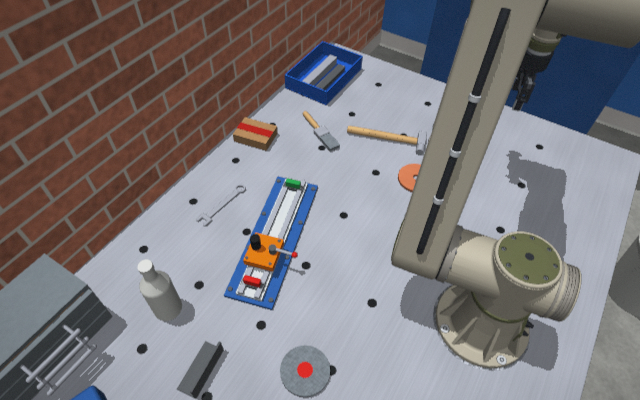

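The carriage (orange) stands near the red end, scene ~(362,172) and side ~(263,250). The green bumper is at scene (319,242) and side (293,184), and the lever ball points toward the robot. I'll enlarge both for pixel positions.

```bash
python3 - <<'E'
import cv2
a=cv2.imread("pics/scene0.png")[140:275,280:410]
b=cv2.imread("pics/side0.png")[170:310,215:330]
a=cv2.resize(a,(130*4,135*4),interpolation=cv2.INTER_CUBIC)
b=cv2.resize(b,(115*4,140*4),interpolation=cv2.INTER_CUBIC)
cv2.imwrite("pics/a.png",a);cv2.imwrite("pics/b.png",b)
E
```

```text
(no output)
```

View pics/a.png

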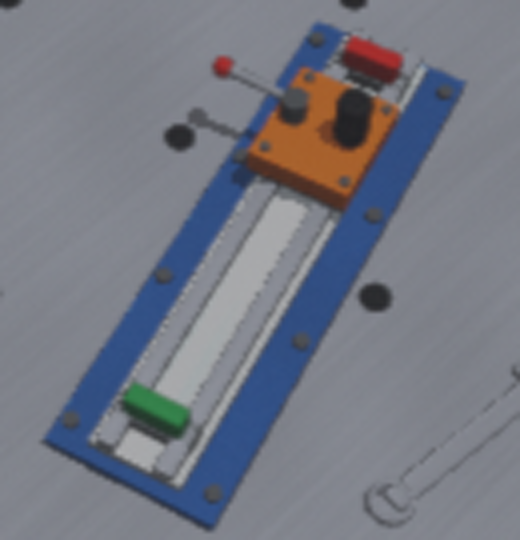

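View pics/b.png

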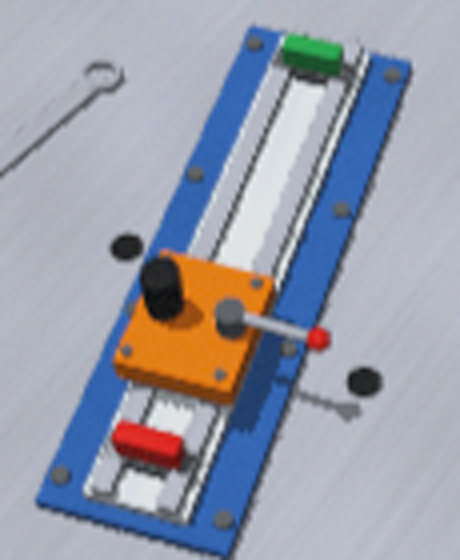

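```bash
cat > h.py <<'E'
from cell import bot
import numpy as np, cv2
def P(n):
    c=bot.camera_params(n);f=200/np.tan(np.radians(c["vertical_fov"])/2)
    K=np.array([[f,0,c["cx"]],[0,f,c["cy"]],[0,0,1]])
    return K@np.c_[c["R"],c["t"]]
E
python3 - <<'E'
from h import *
S,D=P("scene"),P("side")
pts={"red_near":((317,22),(232,557)),"red_far":((466,82),(38,502)),"green_far":((213,528),(250,27)),"green_near":((43,440),(411,65)),
"ball":((223,66),(319,338)),"knobtop":((355,98),(160,269)),"red":((374,55),(150,440)),"green":((157,405),(314,50))}
r={}
for k,(a,b) in pts.items():
    a=(np.array(a)+.5)/4-.5+[280,140]; b=(np.array(b)+.5)/4-.5+[215,170]
    X=cv2.triangulatePoints(S,D,a.reshape(2,1).astype(float),b.reshape(2,1).astype(float)).ravel();X=X[:3]/X[3];r[k]=X
    e=[np.linalg.norm((q:=M@np.r_[X,1])[:2]/q[2]-p) for M,p in((S,a),(D,b))]
    print(k,X.round(4),np.round(e,2))
c=np.mean([r[k] for k in list(pts)[:4]],0)
yd=(r["red_near"]+r["red_far"]-r["green_far"]-r["green_near"])/2;print("c",c,"len",np.linalg.norm(yd))
xd=(r["red_far"]+r["green_far"]-r["red_near"]-r["green_near"])/2
print("wid",np.linalg.norm(xd),"yaw red dir",np.arctan2(yd[1],yd[0]),"xdir",np.arctan2(xd[1],xd[0]))
y=yd/np.linalg.norm(yd);x=xd/np.linalg.norm(xd)
for k in r:print(k,(r[k]-c)@x,(r[k]-c)@y)
E
```

```text
red_near [0.4485 0.2536 0.0065] [0.8  0.71]
red_far [0.5727 0.2903 0.0081] [0.72 0.61]
green_far [ 0.6935 -0.1117  0.0066] [0.41 0.24]
green_near [ 0.569  -0.1485  0.0055] [0.07 0.04]
ball [0.4661 0.1267 0.0764] [0.32 0.25]
knobtop [0.567  0.1541 0.1065] [0.14 0.11]
red [0.5233 0.2319 0.0484] [0.55 0.45]
green [ 0.6182 -0.0899  0.0481] [0.58 0.35]
c [0.57090534 0.07094158 0.00668496] len 0.419728657754936
wid 0.12965107698321107 yaw red dir 1.862303044010373 xdir 0.28756972220121263
red_near -0.0655565771785509 0.210095505923301
red_far 0.06391801809461904 0.20963315183163492
green_far 0.06573305888859204 -0.21013929060964623
green_near -0.06409449980466027 -0.20958936714528975
ball -0.08395233354852594 0.08378707894923897
knobtop 0.02086893010022475 0.0811295382592319
red 0.00040547742074198683 0.16802236918460087
green 0.0002214171112348644 -0.16749800959044064
```

Geometry agrees with the given sizes: plate 420 x 130 mm, ball z 76 mm, knob top z 106 mm. Red is at +y of track and the carriage is at about +0.081. Next I grip the knob.

```bash
cat >> h.py <<'E'
th=0.2875; X=np.array([np.cos(th),np.sin(th)]); Y=np.array([-X[1],X[0]]); C=np.array([.5709,.0709])
Q=np.array([0,np.cos(th/2),np.sin(th/2),0])
def W(x,y,z): return np.r_[C+x*X+y*Y,z]
def F(s=None): s=s or bot.state(); f=s["contact_force"]; return np.array([f[:2]@X,f[:2]@Y,f[2]])
def L(s=None): s=s or bot.state(); p=s["eef_pos"]; return np.array([(p[:2]-C)@X,(p[:2]-C)@Y,p[2]])
E
python3 - <<'E'
from h import *
bot.move_pose(W(.0205,.081,.16),Q);bot.hold(.2);print(bot.state()["clock"],L(),F())
bot.move_linear(W(.0205,.081,.076),max_speed=.1);print(L(),F())
bot.command_gripper(.02,grasp_force=30);bot.hold(.2)
s=bot.state();print(s["clock"],L(s),F(s),s["gripper_width"],s["finger_force"])
t=s["clock"];bot.move_linear(W(.0205,.083,.076),max_speed=.02);s=bot.state();print(s["clock"]-t,L(s),F(s))
cv2.imwrite("pics/g.png",cv2.resize(bot.camera("side")[120:320,190:390,::-1],(600,600)))
E
```

```text
3.15 [0.02051417 0.08038356 0.16003318] [-0.24064633 -0.2570639   0.69814339]
[0.02104951 0.08093281 0.07664683] [-0.66879169 -0.73811811  0.67455939]
4.9167 [0.02066589 0.08099061 0.07637985] [-1.21538267  0.74899996  4.43752237] 0.02505413500134188 29.43510264158249
0.25 [0.02064084 0.08294748 0.07632801] [-1.66840032 -1.2649403   5.39839185]
```

View pics/g.png

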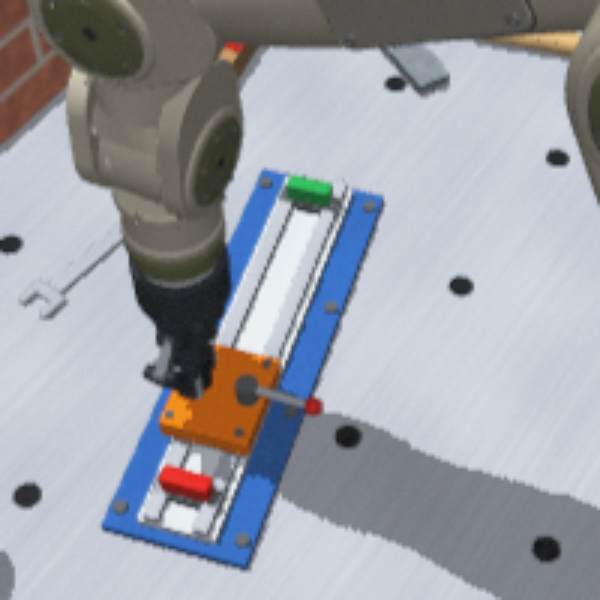

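The knob is gripped (opening 25 mm, carriage held, lever still open). Now the stroke to red, then to green.

```bash
cat >> h.py <<'E'
def step(y,v=.02):
    bot.move_linear(W(.0205,y,.076),max_speed=v); s=bot.state(); return s["clock"],L(s)[1],F(s)[1]
E
python3 - <<'E'
from h import *
y=.083;base=None
def show(r): print("%.2f %.4f %.2f"%r)
while y<.123:
    y+=.002 if y<.107 else .001
    r=step(y);show(r)
    if y>.108 and r[2]<-7.5: break
bot.hold(.15);s=bot.state();print("red",L(s)[1],F(s)[1])
if F(s)[1]<-5.5:
  d=[]
  while y>-.092:
    y-=.002 if abs(y)<.092 else .004
    r=step(y);d.append(r)
  np.save("fwd.npy",d)
  print(*["%.4f:%.1f"%(r[1],r[2]) for r in d], d[-1][0])
E
```

```text
5.47 0.0850 -0.59
5.72 0.0870 -0.86
5.97 0.0890 -0.46
6.22 0.0910 -1.09
6.47 0.0930 -0.76
6.72 0.0950 -0.32
6.97 0.0970 0.22
7.22 0.0991 0.16
7.47 0.1011 0.56
7.72 0.1030 -0.94
7.97 0.1050 -0.19
8.22 0.1071 0.10
8.47 0.1079 -1.27
8.72 0.1089 -0.84
8.97 0.1099 -1.27
9.22 0.1109 -0.70
9.47 0.1119 -1.50
9.72 0.1129 -0.65
9.97 0.1139 -1.76
10.22 0.1149 -1.97
10.47 0.1157 -2.13
10.72 0.1162 -3.11
10.97 0.1167 -5.85
11.22 0.1172 -6.81
11.47 0.1177 -8.89
red 0.11768084198243033 -8.646032269537777
0.1154:-2.7 0.1121:-0.3 0.1082:0.5 0.1042:0.4 0.1002:0.4 0.0961:-0.2 0.0921:0.9 0.0882:-0.4 0.0862:-0.1 0.0842:0.2 0.0822:0.7 0.0803:0.3 0.0782:-0.3 0.0763:0.4 0.0742:0.6 0.0722:1.4 0.0702:0.6 0.0682:-0.3 0.0662:0.8 0.0642:0.6 0.0622:0.8 0.0602:0.5 0.0582:0.5 0.0562:0.9 0.0542:0.5 0.0522:0.8 0.0502:1.1 0.0482:0.5 0.0462:1.1 0.0442:0.5 0.0422:0.2 0.0402:1.1 0.0382:0.0 0.0362:0.1 0.0342:1.1 0.0322:-0.1 0.0302:-0.2 0.0282:0.6 0.0262:0.7 0.0242:0.5 0.0222:1.7 0.0202:0.3 0.0183:1.2 0.0165:1.3 0.0148:1.9 0.0129:2.7 0.0111:2.8 0.0087:1.2 0.0070:2.8 0.0048:1.7 0.0031:3.1 0.0006:0.8 -0.0018:1.0 -0.0038:0.1 -0.0059:-0.8 -0.0078:0.3 -0.0098:1.3 -0.0118:0.8 -0.0138:0.2 -0.0158:0.2 -0.0178:0.3 -0.0198:-0.7 -0.0218:0.6 -0.0238:0.6 -0.0259:0.1 -0.0279:0.8 -0.0299:0.2 -0.0318:0.1 -0.0339:1.3 -0.0358:0.1 -0.0378:-0.5 -0.0399:0.4 -0.0418:0.7 -0.0438:0.3 -0.0459:0.1 -0.0479:-0.5 -0.0499:0.4 -0.0519:0.3 -0.0539:0.9 -0.0559:-0.6 -0.0579:0.5 -0.0599:1.0 -0.0619:0.2 -0.0639:-0.3 -0.0659:-0.1 -0.0679:0.3 -0.0699:-0.5 -0.0719:0.2 -0.0739:0.3 -0.0759:0.6 -0.0779:1.0 -0.0799:0.2 -0.0819:1.5 -0.0839:-0.3 -0.0859:0.3 -0.0879:-0.7 -0.0899:0.4 -0.0919:-0.2 36.9167
```

The drag shows between about y=+0.019 and 0.000, with an entry peak near 0.010. That puts the spot's middle at about +0.006. Next, press green, then come back from that side and check.

```bash
python3 - <<'E'
from h import *
r=step(-.109,.04);y=-.109
def show(r): print("%.2f %.4f %.2f"%r)
while y>-.123:
    y-=.001
    r=step(y);show(r)
    if r[2]>7.5: break
bot.hold(.15);s=bot.state();print("green",L(s)[1],F(s)[1])
if F(s)[1]>5.5:
  step(-.109,.03); show(step(-.018,.06));y=-.018
  while y<.0055:
    y+=.002
    r=step(y);show(r)
E
```

```text
37.74 -0.1100 -0.47
37.99 -0.1108 -0.05
38.24 -0.1117 1.34
38.49 -0.1127 1.30
38.74 -0.1137 0.47
38.99 -0.1147 0.71
39.24 -0.1154 3.04
39.49 -0.1158 3.94
39.74 -0.1163 5.12
39.99 -0.1167 6.94
40.24 -0.1172 8.83
green -0.11718116088156953 7.8321577740519785
42.58 -0.0180 -0.19
42.83 -0.0161 -0.69
43.08 -0.0140 1.24
43.33 -0.0121 0.22
43.58 -0.0100 0.41
43.83 -0.0082 -1.13
44.08 -0.0063 -0.25
44.33 -0.0045 -2.03
44.58 -0.0028 -2.64
44.83 -0.0009 -3.45
45.08 0.0014 -1.45
45.33 0.0032 -3.19
45.58 0.0053 -0.93
```

Return peak is near 0.000 and forward peak near 0.0105, so the middle is about +0.005. The carriage stands at +0.0053. I'll let it stand, release, and swing the lever.

```bash
python3 - <<'E'
from h import *
bot.hold(.4);bot.command_gripper(.085);bot.hold(.4)
bot.move_linear(W(.0205,.0053,.15),max_speed=.12)
bot.command_gripper(0.0)
bot.move_linear(W(-.080,-.040,.15),max_speed=.15)
bot.move_linear(W(-.080,-.040,.074),max_speed=.1);bot.hold(.1)
f0=F();print(bot.state()["clock"],L(),f0,bot.state()["gripper_width"])
pv=np.array([-.025,.0053])
for phi in np.r_[np.arange(-.15,1.4,.12),1.4,1.45]:
    t=np.array([np.sin(phi),np.cos(phi)]);p=pv+.055*np.array([-np.cos(phi),np.sin(phi)])-.020*t
    bot.move_linear(W(*p,.074),max_speed=.04);s=bot.state();d=F(s)-f0
    print("%.2f %.2f"%(s["clock"],phi),L(s).round(4),d.round(1))
    if np.hypot(*d[:2])>6: print("stop");break
cv2.imwrite("pics/l.png",cv2.resize(bot.camera("scene")[130:280,270:420,::-1],(600,600)))
E
```

```text
50.4083 [-0.07928613 -0.04027005  0.07478488] [ 0.34937283 -0.15063729  0.48323912] 0.00011567496976838603
51.00 -0.15 [-0.0764 -0.0224  0.074 ] [ 0.  -0.5 -0.6]
51.33 -0.03 [-0.0797 -0.0161  0.0739] [ 0.1  0.1 -0.6]
51.65 0.09 [-0.0817 -0.0094  0.0741] [-0.6  0.4 -1.9]
51.98 0.21 [-0.0831 -0.0025  0.074 ] [0.  0.1 0.3]
52.30 0.33 [-0.0837  0.0046  0.074 ] [-1.3  0.2 -0.1]
52.62 0.45 [-0.0833  0.0116  0.074 ] [ 0.3 -0.4 -0.2]
52.95 0.57 [-0.0823  0.0186  0.0739] [ 0.2 -0.3 -0.6]
53.27 0.69 [-0.0803  0.0253  0.0739] [-1.1  0.5 -0.8]
53.60 0.81 [-0.0774  0.0317  0.0739] [ 0.3 -0.2 -0.3]
53.92 0.93 [-0.0738  0.0378  0.074 ] [-1.   1.   0.1]
54.25 1.05 [-0.0695  0.0434  0.074 ] [-0.3 -0.9  0.2]
54.58 1.17 [-0.0646  0.0484  0.074 ] [-1.5 -0.6 -1. ]
54.90 1.29 [-0.0593  0.053   0.074 ] [-0.5 -0.4 -0.6]
55.21 1.40 [-0.0537  0.0564  0.074 ] [-0.8  0.5 -0.5]
55.46 1.45 [-0.0514  0.0576  0.074 ] [-0.4 -0.5 -0.3]
```

View pics/l.png

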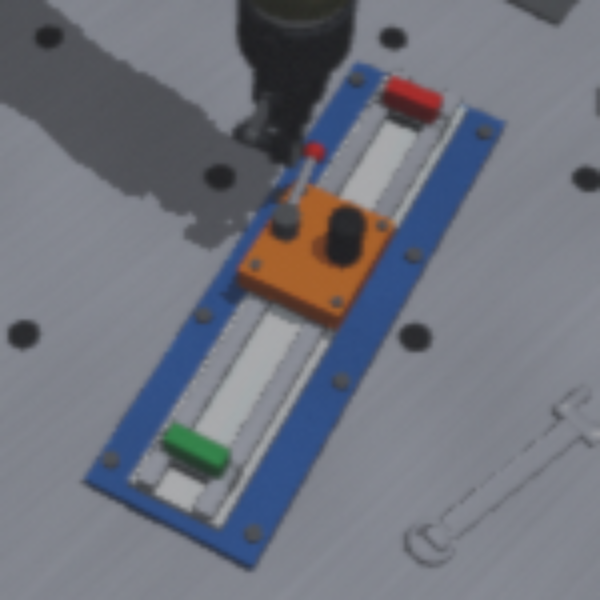

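The lever now points nearly along the rail toward red (ball at (316,152), hub at (287,215)), with the carriage mid-rail. I'll back off and measure ball and knob numerically.

```bash
python3 - <<'E'
from h import *
bot.move_linear(W(-.075,.065,.074),max_speed=.08)
bot.move_linear(W(-.12,.09,.20),max_speed=.15)
M=P("scene")
def at(u,v,z):
    H=M[:,[0,1,3]].copy();H[:,2]+=M[:,2]*z
    q=np.linalg.solve(H,[u,v,1]);q=q[:2]/q[2]-C;return (q@X).round(4),(q@Y).round(4)
im=bot.camera("scene")
a=im.astype(int);m=np.zeros(a.shape[:2],bool);m[160:177,335:360]=1
m&=(a[...,0]>130)&(a[...,1]<70)&(a[...,2]<80)
v,u=np.nonzero(m);print(len(u),u.mean(),v.mean(),"ball",at(u.mean(),v.mean(),.076))
k=lambda p:((p[0]+.5)/4-.5+270,(p[1]+.5)/4-.5+130)
print("knob",at(*k((346,216)),.105));print(bot.state()["clock"],F())
cv2.imwrite("pics/e.png",cv2.resize(im[130:280,270:420,::-1],(600,600)))
E
```

```text
9 348.3333333333333 166.88888888888889 ball (np.float64(-0.033), np.float64(0.0671))
knob (np.float64(0.0193), np.float64(0.0065))
57.075 [-0.26296868 -0.26385023 -0.85002966]
```

View pics/e.png

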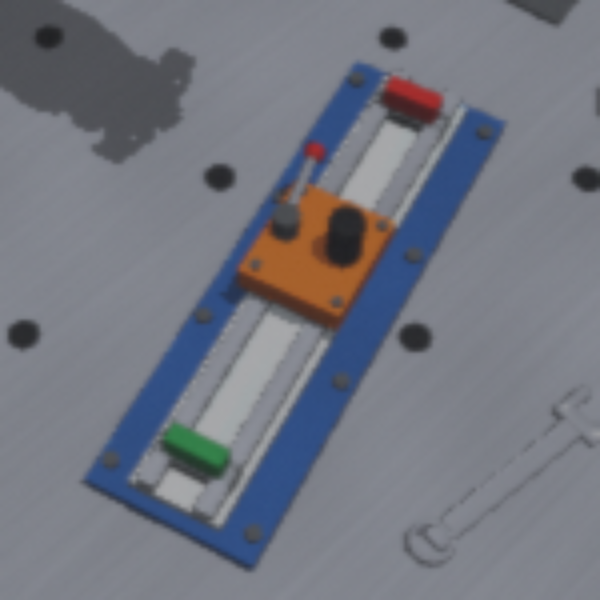

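The ball is at (-33, +67) mm in the track frame, so the lever is at about 1.43 rad (closed). The knob is at y of about +6 mm, which is still on the spot, and the arm is clear.

```bash
python3 -c "
from cell import bot
print(bot.close_job())"
```

```text
the job is handed in; nothing more can be done
None
```

I pressed the carriage lightly against red, then green, and left it standing on the tight spot at about +5 mm with the clamp lever closed at about 1.43 rad; the job is handed in at about 57 s, but the call returned no verdict.

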